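# Clip the cordless earth-check probe onto the stud

### The job

Pinch the two upright lugs of the cordless probe together so that its hook comes out, bring the open hook round the brass stud of the earth block, feeling gently for the stud, and let go so that the sprung hook closes on it. Leave the probe clipped to the stud and standing flat on the worktop; do not push hard against the block, and leave the specimen pot behind it and the yellow cassette beside the probe where they are.

Things in the scene. Friction and masses are not known exactly. Their poses are not given: they have to be found in the camera images.
- probe_grip (a point): Centre of the probe, half-way up its lugs, 52 mm above its underside. x axis to the hook, y left, z up. In mm from here (z from the underside): two upright lugs 24 wide, up to z = 72: yellow, fixed, x = 12 to 20; red, sliding (the plunger), x = -32 to -24. 52 over their outer faces, 41 (x = -21 to 20) when the red one is pushed fully, 11, to the yellow one.
- probe: Cordless grabber probe, loose, about 0.2 kg, standing flat on the worktop. Origin on its underside, straight below probe_grip; same axes; mm from there. Grey body with a yellow band, x = -46 to 20, 28 wide, 34 high; round black nose, 18 diameter, axis at y = 0, z = 22, from x = 20 to its flat end at x = 62.
- hook (a point): Probe's steel hook, 4 mm wire, moves with the red lug;  middle of its cross-bar, at rest 67 ahead, 1.25 left of the probe's origin, z = 22 (mm). Shank at y = -5.5; cross-bar runs on from it to y = 10 and ends in a barb (inner side y = 6) pointing 2.5 back: the mouth opens to +y. Pushed fully the bar lies at x = 76 to 80, the barb's back at 73.5, 11.5 ahead of the nose.
- probe_jaw (a point): Point on the probe where a clipped stud's axis comes to lie: 66 mm ahead and 1 mm left of probe_grip, 22 mm above the underside; same axes. The stud goes in sideways, past the barb's end, until the hook's shank (its inner side 4.5 mm right of this point) meets it.
- plunger (a joint): How far the red lug and hook are pushed out, m: 0 at rest, 0.011 fully. A spring returns it (2.8 N at rest, 5 N fully out). About 0.0036 when the hook has closed on the 8 mm stud; 0.006 or more if the stud is only pinched by the barb; 0 if the hook has missed.
- earth_block: Earth block, fixed: grey plate 8 mm high, 56 wide (y), x = -26 to 38 mm of its origin, on the worktop under the middle of its black window. x: away from the robot; z up. A rigid brass stud, 8 mm diameter, top 38 mm above the worktop (collar 15 mm diameter up to 11.5), clamped in the window anywhere from x = -15 to 15, y = -6 to 6; where is not measured: feel or see.
- pot: Bystander: specimen pot, white with a white lid, 49 mm diameter, 65 high, behind the block; origin at the centre of its underside.
- yellow_cassette: Bystander: small yellow-orange cassette, 29x41x6 mm, flat on the worktop beside the probe, before the laptop; origin under its centre.

How it is judged:
By the outcome, as a careful person would: the job done as asked, in the order asked, and still so for the second after the job is handed in, with the robot touching nothing.
It also fails if it takes over 54 s, if anything falls off the work surface, if the arm or the gripper's body presses on something with over 40 N, if the wrist force passes 120 N, or if a joint passes its speed limit or range.

### The arm

A 7-joint arm with a two-finger parallel gripper is mounted at the origin on a cart in front of the work surface, level with it; the furniture and walls round the work are solid. World frame = base frame: x ahead of the robot, y to its left, z up, the work surface at z = 0. Lengths are in mm, angles in rad, forces in N, time in s.
With the tool pointing down it reaches from about 350 to 900 mm from the base axis. Payload 7.2 kg.
Tool frame: the origin (TCP) lies at the very end of the fingers, on their centre line; the grasp point (between the pads) lies manip.grip_depth behind it (manip.grip_depth is the distance from the TCP to the grasp point, in mm); z points along the fingers, y is the line along which they close (so a half turn about z gives the same grasp; the last joint's range is limited). The gripper opens to 85 mm and grips with 20 to 120 N. Pads are 22 mm wide; open, the fingers measure 114 mm over their backs; the gripper's body (76 mm by 85 mm) begins 54 mm behind the grasp point. The pads swing forward as they close: fully open they stand 13 mm farther back than shut.
Start: joints at [1.159, 0.411, -0.013, 1.596, 0.006, 1.134, -0.082], TCP at [210.655, -588.433, 231.297] pointing down, gripper open.
Joint ranges: [-2.95, 2.95], [-0.29, 1.99], [-1.47, 1.44], [0.14, 2.54], [-1.03, 4.17], [0.13, 1.85], [-2.86, 2.86]. Speed limits (rad/s): [2.39, 2.39, 3.01, 3.01, 3.14, 3.14, 3.14].

### API

Orientations are given as [roll, pitch, yaw] about the fixed x, y, z axes, in that order (R = Rz(yaw) Ry(pitch) Rx(roll)).
In Python, from plant import manip gives the robot as it stands. Calls block until the motion is done:
- manip.goto(position, orientation): joint-space move of the TCP to a pose.
- manip.servo_line(position, rotation=None, rate=150): straight line of the TCP; rotation=None keeps the orientation; rate is the mean speed in mm/s.
- manip.goto_joints(angles): joint-space move.
- manip.release() and manip.close(): open the fingers fully, or close them until they stop; the grip force is fixed at half the most.
- manip.dwell(seconds).
- manip.ik(position, orientation): joint angles nearest the present ones, or None.
- manip.get_obs(): the state.
- manip.camera(name): name is "scene" or "top" or "wrist"; returns a dict with "frame" (420x560x3 uint8, red, green, blue), "fx", "fy", "cx", "cy" (pixels), "distortion" ([k1, k2, p1, p2, k3] as OpenCV has them; the pictures are not rectified), "view" (4x4, takes a point from world to camera coordinates). Camera axes: x right, y up, looking along -z (the intrinsics and any distortion apply to the point x, -y, -z); pixel columns grow to the right and rows downward; lengths in mm; the calibration is good to about 2 mm. A picture is of the moment at which its call begins. There is no depth.
A pose or a line that the arm cannot do raises manip.IKError and nothing moves.
- manip.hand_in(): hands the job in; it is judged then, once.
The state is a dict: "clock": time; "joint_pos": joint angles; "joint_vel": joint speeds; "tau": joint torques, N m; "position": TCP position; "tool_rot": TCP orientation; "wrist_force": force on the tool from outside, world axes, zero at the start; "wrist_torque": the same for the moment, N m; "width": opening from 0.0 (shut) to 1.0 (fully open); "finger_force": force on a finger pad.
Only numpy, scipy, OpenCV 4.12 (cv2) and the standard library are available. Lean on these libraries where they do the work, as an engineer would, in place of code of your own. Each camera call takes 0.05 s, during which the arm holds its last target. There are 200 camera calls.

## Working session

There is one attempt and no reset: what is moved stays moved. The work goes in short steps, each a Python script; the robot and the scene stay as the last script left them, time stands still between calls to the robot, and variables do not carry over. Pictures are saved under pics/ and viewed, at most 10 in all, crops included, and the job is handed in when it is done.

```bash
ls; mkdir -p pics; cat > h.py <<'E'
import numpy as np, cv2
from plant import manip
def cam(n,name=None):
    c=manip.camera(n); 
    if name: cv2.imwrite(f'pics/{name}.png',cv2.cvtColor(c['frame'],cv2.COLOR_RGB2BGR))
    return c
def K(c): return np.array([[c['fx'],0,c['cx']],[0,c['fy'],c['cy']],[0,0,1.]])
def ray(c,uv,z):
    p=cv2.undistortPoints(np.array(uv,float).reshape(-1,1,2),K(c),np.array(c['distortion'],float)).reshape(-1,2)
    V=np.array(c['view']);R=V[:3,:3];t=V[:3,3]
    d=np.c_[p[:,0],-p[:,1],-np.ones(len(p))]@R; o=-R.T@t
    return o+d*((z-o[2])/d[:,2])[:,None]
def proj(c,P):
    V=np.array(c['view']);q=np.atleast_2d(P)@V[:3,:3].T+V[:3,3]
    q=q*[1,-1,-1]
    return cv2.projectPoints(q,np.zeros(3),np.zeros(3),K(c),np.array(c['distortion'],float))[0].reshape(-1,2)
E
python3 - <<'E'
from h import *
a=cam('scene','s0');b=cam('top','t0')
import pickle;pickle.dump((a,b),open('c0.pkl','wb'))
o=manip.get_obs();print({k:np.round(v,3) for k,v in o.items()},manip.grip_depth)
for c in(a,b):print(c['fx'],c['cx'],c['cy'],np.round(c['view'],2).tolist(),c['distortion'])
im=np.hstack([cv2.imread('pics/s0.png'),cv2.imread('pics/t0.png')])
E
```

```text
pics
{'clock': np.float64(0.1), 'joint_pos': array([ 1.159,  0.412, -0.013,  1.597,  0.006,  1.134, -0.082]), 'joint_vel': array([ 0.001, -0.001, -0.   , -0.002,  0.001,  0.001, -0.   ]), 'tau': array([ 3.0000e-03, -6.0183e+01,  6.8400e-01, -3.0009e+01,  1.4000e-02,
        6.0000e-03,  0.0000e+00]), 'position': array([ 210.467, -588.008,  230.507]), 'tool_rot': array([-3.14 ,  0.   ,  0.344]), 'wrist_force': array([-0.176,  0.058, -0.117]), 'wrist_torque': array([ 0.032, -0.023,  0.027]), 'finger_force': np.float64(0.0), 'width': np.float64(0.993)} 18.700000000000003
417.9955755724435 276.55378394435274 210.4363001211132 [[0.58, -0.81, -0.02, -556.68], [0.36, 0.23, 0.91, -138.56], [-0.73, -0.54, 0.42, -692.32], [0.0, 0.0, 0.0, 1.0]] [-0.08625275  0.          0.          0.          0.        ]
532.7007943057005 281.0997116717732 217.7157448917887 [[0.01, -1.0, -0.01, -308.58], [0.99, 0.0, 0.16, -519.33], [-0.16, -0.01, 0.99, -824.92], [0.0, 0.0, 0.0, 1.0]] [0.04245304 0.         0.         0.         0.        ]
```

View pics/t0.png

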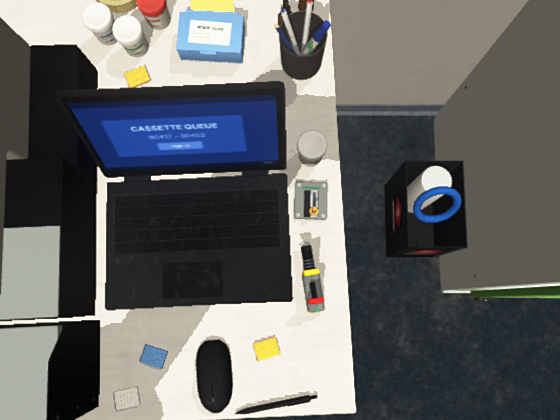

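View pics/s0.png

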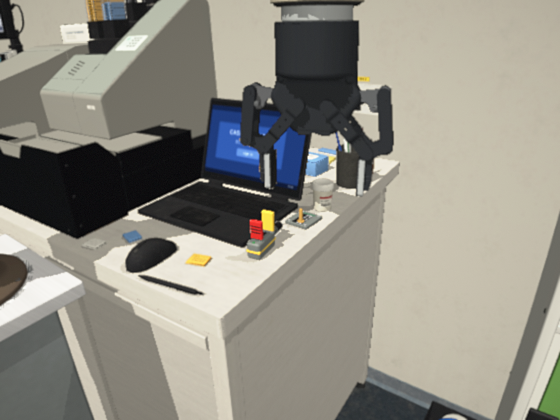

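The top view shows the probe at about (313,285), nose up-image. Its red lug is at about (316,300) and the yellow one at about (312,271). The block is at (311,200) with the stud near (314,210), and the pot is at (312,147). The scene view shows both lugs at about (262,225) and the stud at (301,213). Next I'll measure these and look at a zoomed crop.

```bash
python3 - <<'E'
from h import *
import pickle
a,b=pickle.load(open('c0.pkl','rb'))
for n,c,box in(('top',b,(280,170,350,330)),('scene',a,(230,170,340,270))):
    f=c['frame'];x0,y0,x1,y1=box
    hsv=cv2.cvtColor(f,cv2.COLOR_RGB2HSV)
    for col,lo,hi in(('red',(0,150,80),(6,255,255)),('yel',(24,150,80),(33,255,255)),('brass',(12,110,60),(23,255,255))):
        m=cv2.inRange(hsv,lo,hi);k=np.zeros_like(m);k[y0:y1,x0:x1]=m[y0:y1,x0:x1]
        N,l,s,ce=cv2.connectedComponentsWithStats(k)
        for i in range(1,N):
            if s[i,4]>5:
                print(n,col,s[i],ce[i].round(1), [ray(c,ce[i],z)[0].round(1).tolist() for z in(36,72)])
t=cv2.resize(cv2.cvtColor(b['frame'],4)[130:330,285:345],None,fx=3,fy=3,interpolation=2)
s=cv2.resize(cv2.cvtColor(a['frame'],4)[170:270,235:345],None,fx=5,fy=5,interpolation=2)
w=np.zeros((600,740,3),np.uint8);w[:600,:180]=t;w[:500,185:735]=s;cv2.imwrite('pics/z0.png',w)
E
```

```text
top red [308 297  16   7  87] [315.6 300.2] [[388.9, -361.8, 36.0], [388.7, -359.8, 72.0]]
top yel [304 269  15   7  76] [311.1 272. ] [[433.5, -354.7, 36.0], [431.5, -353.0, 72.0]]
top brass [309 206   9   9  63] [313.1 210.7] [[533.0, -358.3, 36.0], [526.8, -356.5, 72.0]]
top brass [304 268  12   3  13] [309.3 269.2] [[437.9, -351.9, 36.0], [435.7, -350.3, 72.0]]
top brass [302 272   3   4   6] [303.  273.5] [[430.9, -341.8, 36.0], [429.1, -340.6, 72.0]]
scene red [249 219  15  21 237] [255.9 228.9] [[416.8, -338.5, 36.0], [363.4, -382.6, 72.0]]
scene yel [261 209  12  22 197] [267.  219.6] [[460.5, -332.5, 36.0], [402.9, -377.1, 72.0]]
scene yel [247 250  13   4  20] [253.4 251.8] [[347.0, -388.0, 36.0], [300.4, -427.3, 72.0]]
scene brass [264 209  11  23  57] [272.1 218.5] [[470.1, -338.1, 36.0], [411.5, -382.2, 72.0]]
scene brass [297 208   7  15  60] [300.3 216.1] [[510.0, -379.5, 36.0], [447.5, -419.6, 72.0]]
scene brass [260 212   6  18  21] [261.8 220.9] [[450.1, -327.2, 36.0], [393.5, -372.4, 72.0]]
scene brass [256 238  20  17  49] [266.2 246.6] [[373.7, -395.6, 36.0], [324.5, -434.1, 72.0]]
```

View pics/z0.png

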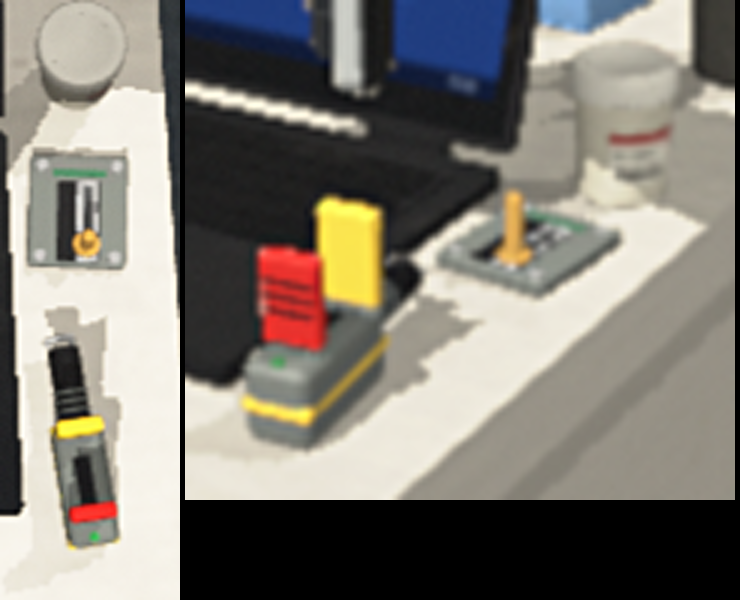

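The crop shows the lug tops, the stud at top px (313,210) and the pot well clear. The measured lug spacing is 44 mm, which matches the given size. I'll move above the probe and look with the wrist camera.

```bash
python3 - <<'E'
from h import *
import pickle
a,b=pickle.load(open('c0.pkl','rb'))
print('scene stud top/base',ray(a,[300.8,208.5],38).round(1),ray(a,[301,222.4],11).round(1))
print('top stud',ray(b,[313.3,210.3],38).round(1),'block corners',ray(b,[[285+28/3,130+152/3],[285+127/3,130+152/3],[285+127/3,130+268/3],[285+27/3,130+265/3]],8).round(1).tolist())
print('nose end',ray(b,[285+62/3,130+345/3],30).round(1),'laptop edge',ray(b,[292,240],18).round(1),'pot',ray(b,[312,146],65).round(1),'edge',ray(b,[345,290],0).round(1))
h=.173;g=np.array([416.3,-355.0])-6*np.array([np.cos(h),np.sin(h)])
for y in(h+np.pi/2,h-np.pi/2): print(y,manip.ik([*g,160],[np.pi,0,y]))
y=h+np.pi/2
q1,q2=[manip.ik([*g,160],[np.pi,0,y]) for y in(h+np.pi/2,h-np.pi/2)]
y=h+np.pi/2 if q2 is None or (q1 is not None and abs(q1[6])<abs(q2[6])) else h-np.pi/2
manip.goto([*g,160],[np.pi,0,y])
c=cam('wrist','w1');pickle.dump(c,open('w1.pkl','wb'))
o=manip.get_obs();print(o['clock'],o['position'],o['tool_rot'],o['wrist_force'],o['wrist_torque'])
E
```

```text
scene stud top/base [[ 537.8 -362.9   38. ]] [[ 528.8 -369.3   11. ]]
top stud [[ 533.3 -358.6   38. ]] block corners [[589.5, -328.2, 8.0], [589.6, -384.2, 8.0], [523.2, -383.7, 8.0], [524.7, -327.7, 8.0]]
nose end [[ 477.4 -346.4   30. ]] laptop edge [[ 486.9 -324.3   18. ]] pot [[ 633.4 -355.5   65. ]] edge [[ 406.  -412.5    0. ]]
1.7437963267948966 [ 0.93752449  0.37937797 -0.39464528  1.85547389  0.17711953  0.94098259
  0.63633964]
-1.3977963267948965 [ 0.47171718  0.34833562  0.19342613  1.88702047 -0.08294992  0.91389893
 -2.26407584]
1.35 [ 409.62394801 -357.75562597  160.19283256] [-3.14135122e+00  9.07033544e-04  1.73991450e+00] [ 0.05678247 -0.28642988 -0.66558082] [-0.05891381  0.01815782  0.01251674]
```

View pics/w1.png

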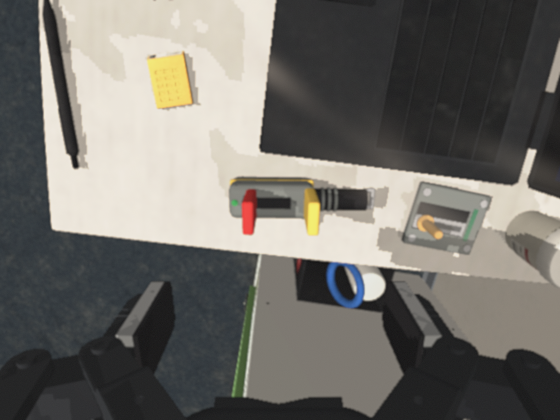

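The wrist view shows the red lug's top edge at about (248,233), the yellow one's at about (313,234), the stud base at about (426,222) and its top at about (438,236). I'll cross-check these with the top view.

```bash
python3 - <<'E'
from h import *
import pickle
c=pickle.load(open('w1.pkl','rb'))
r=ray(c,[[248.5,233.5],[313.5,234.]],72);print('lug -y top edge',r.round(1).tolist(),np.diff(r,axis=0))
print('stud top',ray(c,[437.5,235],38).round(1),'base',ray(c,[426,222],11).round(1))
f=c['frame'];hsv=cv2.cvtColor(f,cv2.COLOR_RGB2HSV)
m=cv2.inRange(hsv,(10,110,60),(23,255,255));m[:, :400]=0;m[:, 470:]=0
p=np.argwhere(m)[:,::-1];print(p.min(0),p.max(0))
print('block corners',ray(c,[[420,182],[490,193],[470,253],[404,241]],8).round(1).tolist())
print('proj est stud(535,-360)',proj(c,[[535,-360,38],[535,-360,11]]))
o=manip.get_obs();print(o['clock'],o['position'])
print(np.round(c['view'],2).tolist())
E
```

```text
lug -y top edge [[391.3, -370.4, 72.0], [434.5, -363.4, 72.0]] [[43.23925078  7.04326204  0.        ]]
stud top [[ 536.4 -360.7   38. ]] base [[ 537.3 -359.4   11. ]]
[418 216] [441 238]
block corners [[523.4, -327.2, 8.0], [585.8, -325.8, 8.0], [587.1, -381.9, 8.0], [524.7, -380.6, 8.0]]
proj est stud(535,-360) [[436.03229544 233.91504098]
 [423.26567441 222.1780679 ]]
1.35 [ 409.62394801 -357.75562597  160.19283256]
[[0.99, 0.17, -0.0, -343.09], [-0.16, 0.94, -0.31, 417.62], [-0.05, 0.31, 0.95, -180.3], [0.0, 0.0, 0.0, 1.0]]
```

```bash
python3 - <<'E'
from h import *
h=.17;u=np.array([np.cos(h),np.sin(h)]);g=np.array([416.6,-354.7])-6*u
R=[np.pi,0,h+np.pi/2]
def st(t):
    o=manip.get_obs();print(t,round(o['clock'],2),o['position'].round(2),o['tool_rot'].round(3),o['wrist_force'].round(2),round(float(o['width']),3),o['finger_force'])
manip.servo_line([*g,90],R,rate=120);st('90')
manip.servo_line([*g,36],R,rate=80);st('down')
manip.dwell(.3);st('settle')
manip.close();st('closed');manip.dwell(.2);st('c')
cam('wrist','w2');cam('scene','s2')
a=cv2.imread('pics/s2.png')[170:270,235:345];w=cv2.imread('pics/w2.png')[130:280,200:480]
cv2.imwrite('pics/z2.png',np.vstack([cv2.resize(w,(560,300)),cv2.resize(a,(330,300))[:, :].copy() if 0 else np.pad(cv2.resize(a,(330,300)),((0,0),(0,230),(0,0)))]))
E
```

```text
90 2.08 [ 410.99 -356.08   90.45] [3.141 0.    1.74 ] [-0.82 -0.42  0.49] 0.999 0.0
down 2.91 [ 410.93 -355.77   36.13] [3.141 0.    1.741] [-0.39 -0.49 -0.68] 0.997 0.0
settle 3.21 [ 410.86 -355.92   36.41] [3.141e+00 1.000e-03 1.741e+00] [ 0.33  0.02 -0.7 ] 0.997 0.0
closed 3.7 [ 413.54 -355.9    37.78] [3.137e+00 3.000e-03 1.742e+00] [ 3.63  2.68 11.1 ] 0.464 59.43479239940643
c 3.9 [ 413.54 -355.93   37.79] [3.137e+00 3.000e-03 1.742e+00] [ 3.79  2.05 10.59] 0.466 59.41623151302338
```

View pics/z2.png

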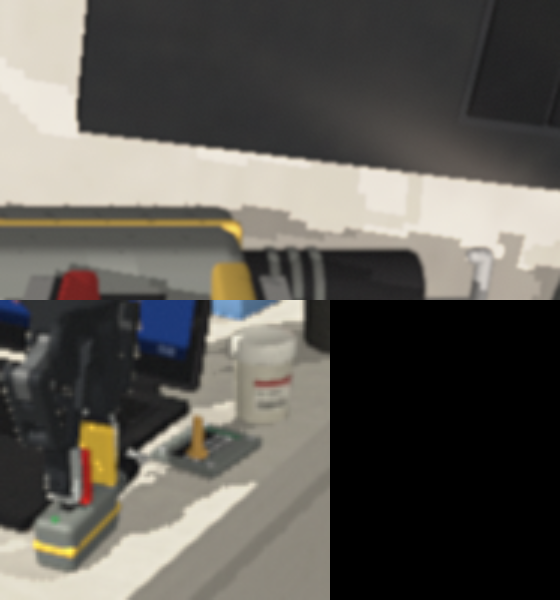

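The closing width of 0.466 × 85 ≈ 40 mm shows the plunger is fully in. The wrist crop shows the hook standing out ahead of the nose, with the barb on the left. I'll lift slightly, square the probe to +x and feel for the stud in x with the bar's front.

```bash
cat >> h.py <<'E'
def st(t):
    o=manip.get_obs();print(t,round(float(o['clock']),2),o['position'].round(2),o['tool_rot'].round(3),o['wrist_force'].round(2),round(float(o['width']),3))
    return o
R0=[np.pi,0,np.pi/2]
def feel(start,d,maxd,thr=2.0,step=.7,rate=14):
    "creep from commanded start along unit d until the force change along d reaches thr"
    start=np.array(start,float);d=np.array(d,float)
    manip.dwell(.3);b=np.mean([manip.get_obs()['wrist_force']],0);s=0;log=[]
    while s<maxd:
        s+=step;manip.servo_line(start+s*d,R0,rate=rate)
        o=manip.get_obs();f=-(o['wrist_force']-b)@d;log.append((round(float(o['position']@d),1),round(float(f),1)))
        if f>thr: 
            manip.dwell(.15);o=manip.get_obs();f=-(o['wrist_force']-b)@d
            if f>thr*.8: break
    print('feel',s<maxd,log[-14:],'f',round(float(f),2));st('end')
    return start+s*d,manip.get_obs()['position']
E
python3 - <<'E'
from h import *
o=manip.get_obs();p=o['position']
manip.servo_line([p[0],p[1],39.5],rate=20);st('lift')
manip.servo_line([425,-362,39.5],R0,rate=60);st('rot')
manip.servo_line([444,-362,39.5],R0,rate=60);st('pre')
t,q=feel([444,-362,39.5],[1,0,0],14)
np.save('x.npy',[t,q])
if 1:
    manip.servo_line([t[0]-6,-362,39.5],R0,rate=60);manip.dwell(.2);st('back')
E
```

```text
lift 4.38 [ 413.06 -355.79   39.12] [-3.141e+00 -1.000e-03  1.741e+00] [-0.16  0.25 -2.58] 0.462
rot 4.74 [ 424.59 -361.72   39.07] [-3.141 -0.     1.574] [-0.56 -0.32 -0.47] 0.461
pre 5.21 [ 444.3  -361.74   39.38] [-3.142 -0.     1.572] [ 0.94  0.35 -1.38] 0.458
feel True [(445.5, -0.1), (446.1, 0.2), (446.8, -0.3), (447.6, -0.0), (448.2, 1.0), (449.0, 0.0), (449.7, 0.6), (450.3, -0.1), (451.1, -0.3), (451.8, -0.1), (452.5, 0.6), (453.2, -0.5), (453.6, 0.5), (454.0, 2.1)] f 3.28
end 9.41 [ 454.03 -362.01   39.41] [-3.141 -0.     1.571] [-3.32  0.48 -1.57] 0.461
back 9.86 [ 448.91 -362.01   39.64] [3.141 0.    1.571] [-0.36  0.04 -1.95] 0.457
```

Contact came at TCP x ≈ 453.5, so the stud's x is about 538, which fits the images. Next I go round to the right, forward 16 mm, and feel leftward.

```bash
python3 - <<'E'
from h import *
x=469.7
manip.servo_line([446,-384,39.5],R0,rate=70)
manip.servo_line([x,-384,39.5],R0,rate=60);manip.dwell(.2);o=st('side')
x+=x-o['position'][0]
t,q=feel([x,-384,39.5],[0,1,0],30,thr=2.)
np.save('y.npy',[t,q])
cam('top','t3');cam('wrist','w3')
w=cv2.imread('pics/t3.png')[160:310,280:350];v=cv2.imread('pics/w3.png')
cv2.imwrite('pics/z3.png',np.hstack([cv2.resize(w,(196,420)),v]))
E
```

```text
side 11.07 [ 469.27 -384.12   39.45] [-3.141  0.     1.57 ] [-0.6   0.   -1.81] 0.457
feel True [(-366.5, 0.2), (-365.7, 0.3), (-365.0, 1.7), (-364.3, 0.2), (-363.7, -0.0), (-362.9, -0.3), (-362.3, 1.0), (-361.5, -0.6), (-360.8, -0.4), (-360.1, 0.5), (-359.5, -0.3), (-359.1, 0.5), (-358.7, 2.0), (-358.3, 4.9)] f 5.06
end 21.02 [ 470.09 -358.26   39.63] [3.141e+00 1.000e-03 1.570e+00] [ 0.26 -5.23 -2.86] 0.457
```

View pics/z3.png

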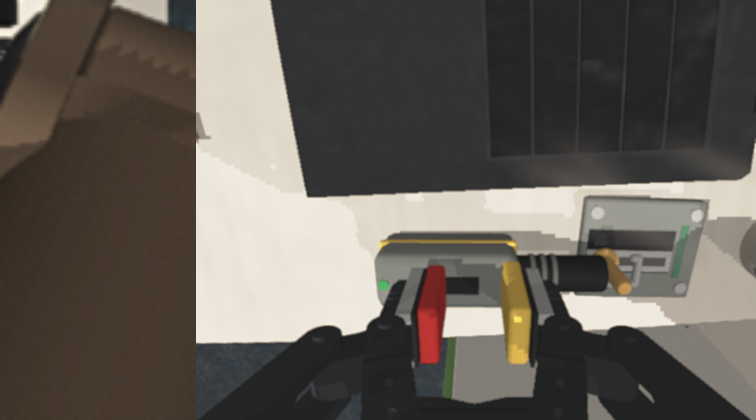

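The wrist crop shows the stud inside the hook, between the nose end and the bar. Leftward contact at y ≈ -359 is where the shank is expected. I'll ease the push, lower the probe to the worktop and let go.

```bash
python3 - <<'E'
from h import *
t,q=np.load('y.npy')
x=t[0];y=-359.2
manip.servo_line([x,y,39.5],R0,rate=10);manip.dwell(.2);b=st('eased')
z=39.5
while z>36.5:
    z-=.4;manip.servo_line([x,y,z],R0,rate=10);manip.dwell(.1)
    o=manip.get_obs();f=o['wrist_force'][2]-b['wrist_force'][2]
    if f>3:break
print(z,f);st('down')
manip.release();manip.dwell(.4);o=st('rel')
manip.servo_line([o['position'][0],o['position'][1],110],rate=70);st('up')
cam('wrist','w4')
manip.goto([400,-420,260],R0)
manip.dwell(.2);st('away');cam('top','t4');cam('scene','s4')
w=cv2.imread('pics/t4.png')[130:330,280:350];v=cv2.imread('pics/s4.png')[170:270,235:345]
z=np.zeros((600,800,3),np.uint8);z[:600,:210]=cv2.resize(w,(210,600));z[:500,220:770]=cv2.resize(v,(550,500));cv2.imwrite('pics/z4.png',z)
E
```

```text
eased 21.65 [ 470.13 -358.95   39.49] [-3.141 -0.     1.571] [-0.81 -1.61 -2.03] 0.457
37.50000000000001 4.545930591847833
down 23.4 [ 470.26 -359.16   37.78] [3.141 0.    1.571] [-0.88 -0.07  2.51] 0.461
rel 24.32 [ 470.17 -359.23   37.51] [3.142 0.    1.571] [-0.14 -0.24  0.26] 0.998
up 25.51 [ 469.89 -359.04  109.5 ] [-3.141e+00 -1.000e-03  1.571e+00] [-0.39  0.42  0.64] 1.004
away 26.5 [ 400.43 -418.63  258.08] [-3.140e+00 -3.000e-03  1.573e+00] [-0.07 -0.34 -0.69] 0.996
```

View pics/w4.png

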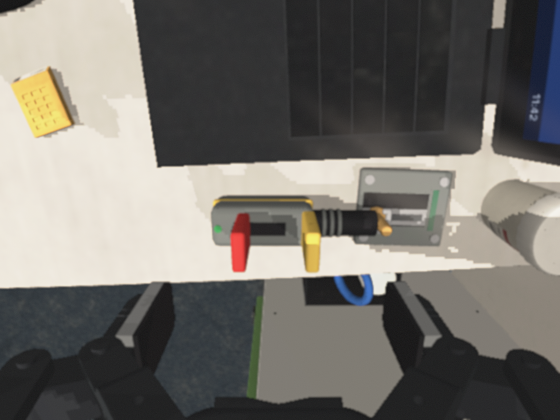

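View pics/z4.png

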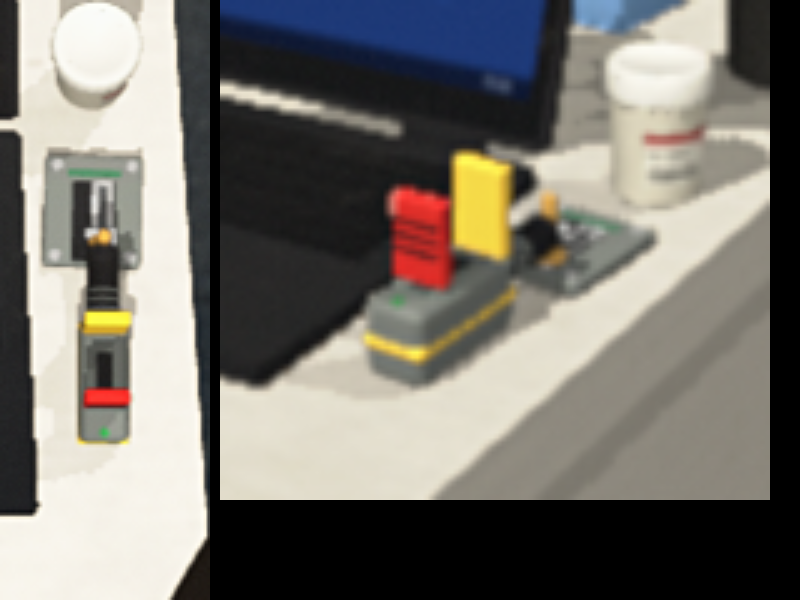

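The probe stands flat with the nose against the stud, and the pot and cassette have not moved. I'll measure the plunger from the lug spacing: 44 mm means missed, 40.4 mm clipped and 38 mm or less barb-pinched.

```bash
python3 - <<'E'
from h import *
# move so the wrist camera looks from above at hook & lugs
for pos in ([440,-420,230],[500,-440,230]):
    manip.goto(pos,R0);manip.dwell(.4)
    for n in('top','wrist'):
        c=cam(n,f'{n}5_{pos[0]}');hsv=cv2.cvtColor(c['frame'],cv2.COLOR_RGB2HSV)
        ex=np.array([[445,-390,72],[500,-330,72],[400,-330,72],[400,-390,30]]);
        P=proj(c,ex);x0,y0=P.min(0).astype(int)-5;x1,y1=P.max(0).astype(int)+8
        out=[]
        for lo,hi in(((0,150,60),(6,255,255)),((18,150,60),(33,255,255))):
            m=cv2.inRange(hsv,lo,hi);k=np.zeros_like(m);x0=max(x0,0);y0=max(y0,0);k[y0:y1,x0:x1]=m[y0:y1,x0:x1]
            N,l,s,ce=cv2.connectedComponentsWithStats(k)
            if N<2: out.append(None);continue
            i=1+np.argmax(s[1:,4]);out.append(ray(c,ce[i],72 if n=='top' else 60)[0].round(1).tolist()+[int(s[i,4])])
        print(n,out)
c0=c;cv2.imwrite('pics/z5.png',cv2.resize(cv2.cvtColor(c['frame'],4),(800,600)))
pj=proj(c,[[536.5,-359.5,25]])[0].astype(int);print(pj)
st('')
f=cv2.cvtColor(c['frame'],4);x,y=np.clip(pj,[70,50],[490,370]);cv2.imwrite('pics/z5.png',cv2.resize(f[y-50:y+50,x-70:x+70],(700,500),interpolation=2))
E
```

```text
top [[446.6, -358.9, 72.0, 98], [485.7, -358.8, 72.0, 110]]
wrist [[447.6, -360.2, 60.0, 268], None]
top [[446.6, -359.0, 72.0, 96], [485.9, -358.7, 72.0, 114]]
wrist [[447.9, -360.0, 60.0, 413], [490.8, -364.6, 60.0, 54]]
[319  92]
 28.27 [ 499.7  -440.14  230.29] [3.141 0.    1.57 ] [-0.23  0.13 -0.14] 1.002
```

View pics/z5.png

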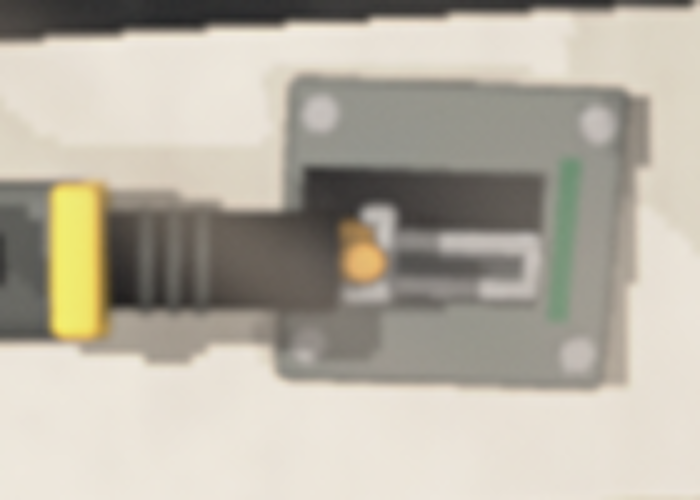

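The close-up shows the stud lying between the barb (at about y 215) and the shank (at about y 290). It is held between the nose end and the bar, so the hook has closed properly. The lug spacing of about 39–40 mm agrees with that: it rules out a miss, and the yellow lug's visible side face makes the measurement read a little short.

```bash
python3 -c "
from plant import manip
print(manip.hand_in())"
```

```text
the job is handed in; nothing more can be done
None
```

I clipped the probe to the brass stud, left it standing flat on the worktop with the pot and cassette untouched, and handed the job in at about 28 s of the 54 s allowed; no verdict came back.

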